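# Put the washed board away to dry and start the dryer

## Robot

A 6-joint arm with a two-finger parallel gripper is mounted at the origin on the work surface. World frame = base frame: x ahead of the robot, y to its left, z up, the work surface at z = 0. Lengths are in m, angles in degrees, forces in N, time in s.
With the tool pointing down it reaches from about 0.4 to 0.825 m from the base axis. Payload 7 kg.
Tool frame: the origin (TCP) lies between the finger pads; the fingertips stand 17 mm ahead of it and the grasp point (between the pads) lies 2 mm behind it; z points along the fingers, y is the direction in which the jaws open and shut (so a half turn about z gives the same grasp; the last joint's range is limited). The gripper opens to 85 mm and grips with 20 to 120 N. Pads are 22 mm wide; open, the fingers measure 114 mm over their backs; the gripper's body (76 mm by 85 mm) begins 54 mm behind the grasp point. The pads swing forward as they close: fully open they stand 13 mm farther back than shut.
Start: joints at [-59.467, 20.546, 0.682, 0, -70.136, -16.507], TCP at [0.164, -0.655, 0.219] pointing down, gripper open.
Joint ranges: [-176.03, 176.03], [-82.01, 121.73], [-58.28, 71.71], [-173.87, 95.51], [-174.79, -0.11], [-173.66, 173.66]. Speed limits (degrees/s): [136.94, 136.94, 172.46, 180, 180, 180].

## Interface

Orientations are given as a 3x3 rotation matrix whose columns are the frame's x, y, z axes.
In Python, from bench import get_state, camera, sign_off, spot_in, silhouettes gives the robot as it stands.
- The arm moves only by the shell command python3 -m crank 'ROWS' [OPENING]. ROWS is JSON, a list that holds one entry, the list of rows, each a list of 6 numbers: the shift along the world's x, y, z in m, then the turn, a rotation vector about the world's x, y, z in degrees. In form: [[[x, y, z, ax, ay, az], ...]]. A call has exactly 10 rows; each row shifts and turns the commanded pose from where the row before left it; what a row does not reach is not made up. A row lasts 1/8 s, in which the tool goes at most 62.5 mm and 10.7 degrees, less where a joint would pass 70% of its speed; a pose out of reach is approached as far as the arm can. A call is refused whole if a number of a shift passes 0.0625 or a number of a turn 10.7, either way. A call with a gripper value outside its range is refused whole. OPENING is the finger opening in m, from 0 to 0.0854, set as the call begins (- or left out, the last holds). The fingers move at their own pace and stop on an object; the grip force is fixed at half the most. Time passes only in rows, so rows that do not move let the fingers close, or fill a call up. It gives the time, the measured TCP pose, the force and the opening at its end, in the units of the state.
- get_state(): the state, without advancing time (a new reading comes with each control period).
- camera(name): name is "scene" or "top"; returns a dict with "img" (420x560x3 uint8, red, green, blue), "fx", "fy", "cx", "cy" (pixels), "cam_to_world" (4x4, takes a point from camera to world coordinates). Camera axes: x right, y down, z forward; pixel columns grow to the right and rows downward; lengths in m; the calibration is good to about 2 mm. A picture is of the moment at which its call begins. There is no depth.
- sign_off(): hands the job in, once; it reports no verdict.
Trained networks look in the newest picture that a camera, given by its name, has taken for a name from the list of things; names that differ only in an ending like _2 or _b are one class to them, and where a whole thing is asked for, a point or a joint stands for the part that bears it (a point fixed in the world has none). Each returns a list of dicts, best first, with "confidence" (0 to 1); they miss things now and then, are a little off and sometimes report something else, mostly with a low value. They report only what shows in the picture. A call takes as long as a camera call. They do not tell look-alikes from the thing itself.
- spot_in(camera, query): "bbox" ([left, top, right, bottom] in pixels, round what is visible of it).
- silhouettes(camera, query): "pixels" (420x560 bool, what is visible of it) and "bbox" ([left, top, right, bottom] in pixels, round what is visible of it).
The state is a dict: "t": time; "qpos": joint angles; "qvel": joint speeds; "effort": joint torques, N m; "position": TCP position; "tool_rot": TCP orientation; "force": force on the tool from outside, world axes, zero at the start; "moment": the same for the moment, N m; "grip_width": opening from 0.0 (shut) to 1.0 (fully open).
Only numpy, scipy, OpenCV 4.12 (cv2) and the standard library are available. Lean on these libraries where they do the work, as an engineer would, in place of code of your own. Each camera call takes 0.05 s, during which the arm holds its last target. There are 200 camera calls.

## Task

Take the washed wooden board from the draining shelf and push it, its short edge first, through the sprung flap of the board dryer's one empty slot until it is fully home. Then let go and switch the dryer to its gentle setting by pressing the middle one of its three keys until it stays down and the off key pops up. Leave the two boards already in the dryer, the kettle, the mugs and the sugar jar standing where they are.

Things in the scene. Friction and masses are not known exactly. Their poses are not given: they have to be found in the camera images.
- board_centre (a point): Centre of the loose wooden board to put away: plain slab 190 long, 120 wide, 10 thick, about 0.16 kg, short edges rounded, small hanging hole in one upper corner. z = along its length, up (top edge 95 mm up z, foot 95 mm down z), x = through its thickness, y = across its width. It starts on the draining shelf (rack). Either end may go into the slot.
- rack: Small wire draining shelf, fixed. Origin on the worktop, x to its back. Deck 50 high, x -110 to 130, y -96 to 96; drip tray under it, out in front to at most x -162. The board stands between two wire loops (170 wide, tops 148 high, 50 apart), its top leaning 20 deg to the front (-x) on the front loop, a stop wire behind its foot. Draw it out 110 mm along its length before moving sideways.
- slot_home (a point): Where the board's centre lies when it is fully home in the dryer's one empty slot (foot on the stop, lower face on the slot's front wall). z = out of the slot along its slant, tilted 30 deg from vertical towards the dryer's front (-x); x = square to the slot, to the back and up; y = along the slot. Which of the three slots is empty changes.
- slot_mouth (a point): Centre of the empty slot's mouth in the dryer's top: 15 mm along z and 2 mm along x from slot_home, same axes. Slot 14 wide (square to itself), 127 long, lips rounded 4 mm, 110 deep along its slant below this point; the home board stands 80 mm out of it.
- flap (a joint): Sprung steel flap, hinged on the back side, that closes the empty slot 14 mm below its mouth: 0 = shut, about 1.2 rad when a board is in. The board's foot swings it down, taking about 5 to 10 N along the slant; it then presses on the board, which stays where it is let go and must be pushed (4 to 8 N) all the way to the stop.
- dryer: White board dryer, fixed, its front (-x) turned to the draining shelf. Origin on the worktop under the mouth of its middle slot; x to its back, y to its left, z up. Case x -90 to 130, y -72 to 152, top 125 high. Three slanted slots along y with mouths at x -50, 0, +50 (43 mm apart square to the slots). Key bank on the top at y 111.
- board_a: One of the two boards already drying in the other slots: 175 long, 112 wide, 10 thick, same slant, loose, to be left alone. Origin on its mid-plane at the slot's mouth (110 mm up from its foot), z along its length; it stands 65 mm out of the dryer.
- board_b: The other board already drying: 165 long, 118 wide, 10 thick, loose, to be left alone. Origin and axes as board_a; it stands 55 mm out of the dryer.
- key_off (a joint): Travel of the off key (nearest the dryer's front), m: 0 = up, 0.0078 = latched down, 0.010 = bottom. Latched down at the start.
- key_gentle (a joint): Travel of the gentle key (the middle one), same values; up at the start. The bank is interlocked: a key pressed to 9 mm or more stays latched at about 7.8 mm and the one that was down springs up. Pressing takes 5 to 7 N; the key stops hard at 10 mm.
- key_full (a joint): Travel of the full-power key (nearest the dryer's back), same values; up at the start and to stay up.
- key_gentle_top (a point): Centre of the top face of the middle key; moves with it; axes of the dryer. Keys are 30 mm (dryer x) by 40 mm (dryer y), 34 mm apart along the dryer's x, tops 14 mm above the case when up, pressed straight down.
- mug_a: Navy ceramic mug on the back of the draining shelf: 80 across plus a handle 37 mm out along its +y, 92 high; origin at the centre of its foot. Bystander.
- mug_b: Navy ceramic mug of the same kind and size on the worktop beside the dryer. Bystander.
- sugar_jar: Glass sugar jar with steel lid between shelf and dryer, 72 across, 135 high; origin at the centre of its foot. Bystander.
- kettle: White kettle on its base, left of the draining shelf: 156 across, 219 high, handle 128 mm out along its +y, spout 90 mm out along -y; origin at the centre of its foot. Bystander.
Things that resemble listed ones, but are neither listed nor needed, are in the scene too. What is shaped like the part that bears board_centre but white is not meant.

How it is judged:
By the outcome, as a careful person would: the job done as asked, in the order asked, and still so for the second after the job is handed in, with the robot touching nothing.
It also fails if it takes over 62 s, if anything falls off the work surface, if the arm or the gripper's body presses on something with over 40 N, if the wrist force passes 120 N, or if a joint passes its speed limit or range.

## Working session

There is one attempt and no reset: what is moved stays moved. The work goes in short steps, Python scripts to look and compute and a shell command to move; the robot and the scene stay as the last step left them, time stands still between calls to the robot, and variables do not carry over. Pictures are saved under pics/ and viewed, about 8 in all and at most 12, crops included, and the job is handed in when it is done.

```bash
mkdir -p pics; ls; python3 - <<'E'
from bench import *
import cv2,numpy as np
for n in("scene","top"):
    c=camera(n);cv2.imwrite(f"pics/{n}0.png",cv2.cvtColor(c["img"],cv2.COLOR_RGB2BGR))
    print(n,c["fx"],c["fy"],c["cx"],c["cy"]);print(np.round(c["cam_to_world"],4).tolist())
    for q in("board_centre","rack","dryer","board_a","key_gentle","key_off","flap","mug_a","sugar_jar","kettle"):
        print(q,[(np.round(d["bbox"]).tolist(),round(d["confidence"],2)) for d in spot_in(n,q)][:4])
print(get_state())
E
```

```text
pics
scene 520.680231572541 520.680231572541 289.2997748923241 211.68366328079094
[[-0.5075, 0.7081, -0.4909, 1.2348], [0.8616, 0.4253, -0.2771, 0.5538], [0.0126, -0.5636, -0.826, 1.3335], [0.0, 0.0, 0.0, 1.0]]
board_centre [([431.0, 234.0, 503.0, 292.0], 0.82), ([348.0, 178.0, 398.0, 238.0], 0.72), ([202.0, 164.0, 222.0, 195.0], 0.58), ([305.0, 210.0, 360.0, 288.0], 0.57)]
rack [([254.0, 224.0, 372.0, 335.0], 0.65)]
dryer [([130.0, 146.0, 238.0, 242.0], 0.81), ([204.0, 162.0, 222.0, 192.0], 0.68), ([379.0, 268.0, 454.0, 347.0], 0.19)]
board_a [([171.0, 147.0, 195.0, 183.0], 0.74), ([186.0, 149.0, 214.0, 192.0], 0.51)]
key_gentle [([172.0, 190.0, 188.0, 212.0], 0.58)]
key_off []
flap [([204.0, 162.0, 221.0, 190.0], 0.59)]
mug_a [([279.0, 271.0, 308.0, 315.0], 0.94), ([168.0, 119.0, 196.0, 150.0], 0.68), ([254.0, 227.0, 371.0, 335.0], 0.35)]
sugar_jar [([254.0, 166.0, 280.0, 209.0], 0.68)]
kettle [([376.0, 266.0, 455.0, 348.0], 0.67)]
top 384.6358422614 384.6358422614 273.8506450487127 208.11370585120486
[[-0.0255, -0.9973, 0.0694, 0.4094], [-0.9997, 0.0259, 0.0047, 0.1501], [-0.0065,
[... 737 characters left out ...]
94e-01, -8.68292642e-04,
       -7.01368709e+01, -1.65081829e+01]), 'qvel': array([ 0.02764913,  0.01493691, -0.00889891,  0.04147131,  0.0550198 ,
        0.08357336]), 'effort': array([ 4.47183402e-04, -5.82997477e+01,  2.93661225e+01,  6.94184840e+00,
       -9.38528792e-04, -1.72458272e-06]), 'position': array([ 0.16357356, -0.65486776,  0.21940484]), 'tool_rot': array([[-9.70195475e-01, -2.42323629e-01,  1.07938238e-05],
       [-2.42323629e-01,  9.70195475e-01,  9.75504267e-06],
       [-1.28359964e-05,  6.84869970e-06, -1.00000000e+00]]), 'force': array([-0.15976401,  0.14164919,  0.64925436]), 'moment': array([ 0.00340266, -0.01899925,  0.02056895]), 'grip_width': 0.9987945565538567}
```

View pics/scene0.png

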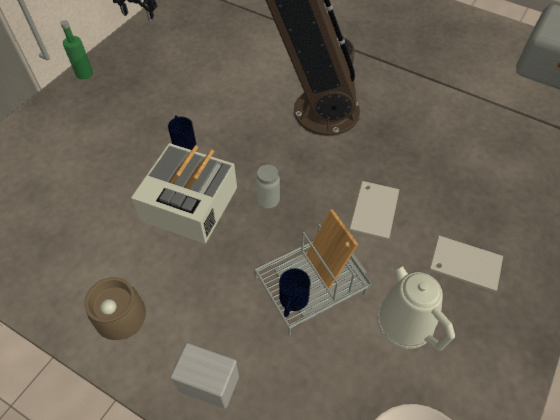

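View pics/top0.png

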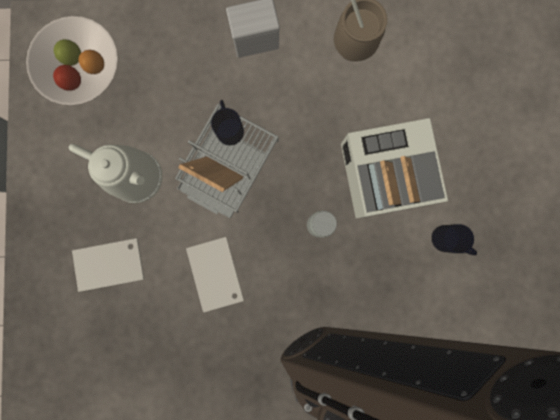

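The top view shows the dryer with its slots at x≈369-416. Boards stand in the middle and back slots, and the front slot (≈375,187) is empty. The wooden board leans in the rack at ≈(211,173). I'll zoom in to get corner points.

```bash
python3 - <<'E'
import cv2,numpy as np
s=cv2.imread("pics/scene0.png");t=cv2.imread("pics/top0.png")
def cr(im,x,y,w,h,k):
    c=cv2.resize(im[y:y+h,x:x+w],None,fx=k,fy=k,interpolation=cv2.INTER_CUBIC)
    for i in range(0,w,20): cv2.line(c,(i*k,0),(i*k,6),(0,0,255),1);cv2.putText(c,str(x+i),(i*k,16),0,.33,(0,0,255),1)
    for i in range(0,h,20): cv2.line(c,(0,i*k),(6,i*k),(0,0,255),1);cv2.putText(c,str(y+i),(8,i*k+4),0,.33,(0,0,255),1)
    return c
k=5
cv2.imwrite("pics/dry.png",np.hstack([cr(t,335,112,120,116,3),cr(s,125,140,120,116,3)]))
k=6
a=cr(t,335,110,116,120,5);b=cr(t,166,100,116,120,5)
c=cr(s,128,140,116,120,5);d=cr(s,248,205,130,134,4)
cv2.imwrite("pics/A.png",cv2.resize(np.hstack([cr(t,335,112,114,112,7)]),(798,784))[:600]);
cv2.imwrite("pics/A.png",np.hstack([cr(t,337,114,110,112,4)[:,:400],cr(t,172,98,100,112,4)]))
cv2.imwrite("pics/B.png",np.hstack([cr(s,130,140,110,115,4)[:,:400],cr(s,254,205,100,115,4)]))
E
```

```text
(no output)
```

View pics/A.png

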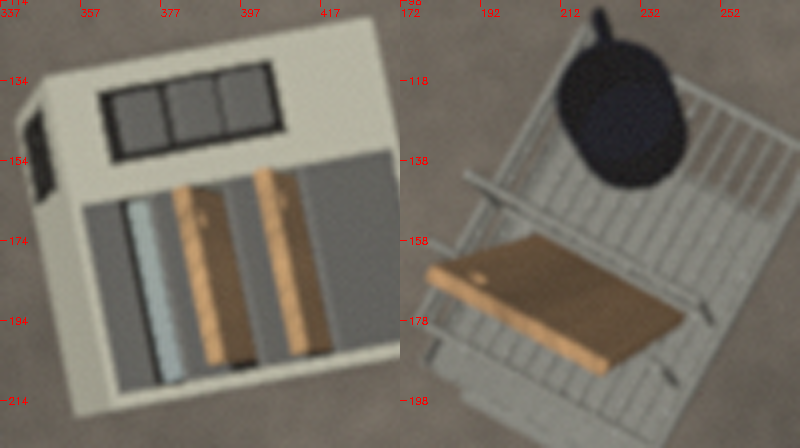

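View pics/B.png

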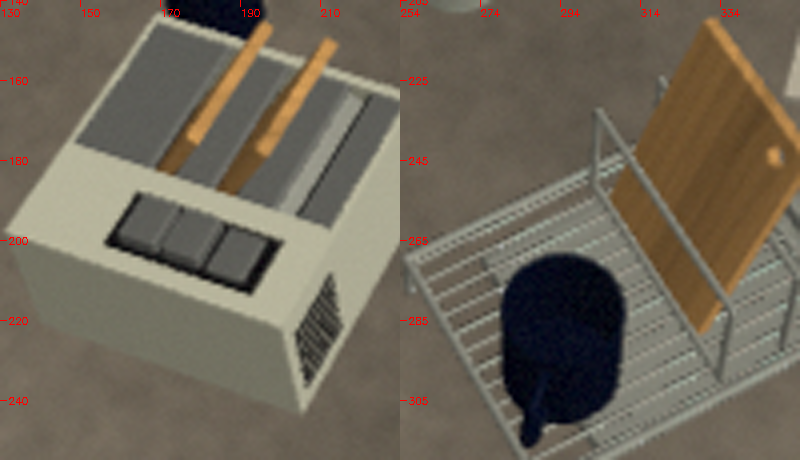

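```bash
cat > h.py <<'E'
import numpy as np,cv2
from scipy.optimize import least_squares
from scipy.spatial.transform import Rotation as R
K={"scene":(520.6802,289.2998,211.6837,np.array([[-0.5075,0.7081,-0.4909,1.2348],[0.8616,0.4253,-0.2771,0.5538],[0.0126,-0.5636,-0.826,1.3335],[0,0,0,1]])),
"top":(384.6358,273.8506,208.1137,np.array([[-0.0255,-0.9973,0.0694,0.4094],[-0.9997,0.0259,0.0047,0.1501],[-0.0065,-0.0693,-0.9976,1.1277],[0,0,0,1]]))}
def proj(n,P):
    f,cx,cy,T=K[n];p=(np.atleast_2d(P)-T[:3,3])@T[:3,:3]
    return np.c_[f*p[:,0]/p[:,2]+cx,f*p[:,1]/p[:,2]+cy]
def W(q,P):  # planar pose
    c,s=np.cos(q[2]),np.sin(q[2]);P=np.atleast_2d(np.array(P,float))
    return np.c_[q[0]+c*P[:,0]-s*P[:,1],q[1]+s*P[:,0]+c*P[:,1],P[:,2]]
def fit(q0,obs,loss="soft_l1"):
    f=lambda q:np.concatenate([proj(n,W(q,P))[0]-u for n,P,u in obs])
    r=least_squares(f,q0,loss=loss);return r.x,f(r.x).reshape(-1,2)
S,C=.5,np.sqrt(.75)
def slotP(mx,dx,y,dz): return [mx+C*dx-S*dz,y,.125+S*dx+C*dz]
E
cat > fit.py <<'E'
from h import *
T=lambda x,y:[337+x/4,114+y/4]; Sc=lambda x,y:[130+x/4,140+y/4]
o=[("top",[-.09,.152,.125],T(45,76)),("top",[.13,.152,.125],T(372,18)),
("scene",[.13,.152,.125],Sc(8,232)),("scene",[-.09,.152,.125],Sc(287,326)),("scene",[.13,-.072,.125],Sc(158,14)),("scene",[-.09,.152,0],Sc(304,411)),
("top",slotP(0,-.002,.056,.065),T(181,187)),("top",slotP(0,-.002,-.056,.065),T(215,362)),
("top",slotP(.05,-.002,.059,.055),T(263,172)),("top",slotP(.05,-.002,-.059,.055),T(298,353)),
("scene",slotP(0,-.002,.056,.065),Sc(263,151)),("scene",slotP(0,-.002,-.056,.065),Sc(330,42)),
("scene",slotP(.05,-.002,.059,.055),Sc(193,139)),("scene",slotP(.05,-.002,-.059,.055),Sc(265,28))]
qd,r=fit([.5,-.2,-1.4],o);print("dryer",qd,np.degrees(qd[2]));print(r.round(1).tolist())
# keys
T2=lambda x,y:[172+x/4-100,98+y/4]; S2=lambda x,y:[254+x/4-100,205+y/4]
S2b,C2=np.sin(np.radians(20)),np.cos(np.radians(20))
def bP(dx,y,dz): return [C2*dx-S2b*dz,y,.141+S2b*dx+C2*dz]
o=[("top",bP(.005,.06,.095),T2(432,264)),("top",bP(.005,-.06,.095),T2(612,358)),("top",bP(-.005,.06,.095),T2(428,279)),("top",bP(-.005,-.06,.095),T2(603,375)),
("top",bP(.005,.06,-.095),T2(538,234)),("top",bP(.005,-.06,-.095),T2(686,317)),
("scene",bP(.005,-.06,.095),S2(708,20)),("scene",bP(.005,.06,-.095),S2(703,334)),("scene",bP(.005,-.06,-.095),S2(611,196))]
qb,r=fit([.55,.3,-.5],o);print("board",qb,np.degrees(qb[2]));print(r.round(1).tolist())
np.save("q.npy",[qd,qb])
if __name__=="__main__":
    # middle key (up at z .139), corner estimates -> ray to plane
    k=lambda n,u,z:least_squares(lambda p:proj(n,[p[0],p[1],z])[0]-u,[.5,-.2]).x
    inv=lambda q,p:np.array([[np.cos(q[2]),np.sin(q[2])],[-np.sin(q[2]),np.cos(q[2])]])@(p-q[:2])
    for n,u in(("top",T(193,108)),("scene",Sc(192,236))):
        p=k(n,u,.139);print("key mid",n,p,inv(qd,p))
    for n,u in(("top",T(123,203)),("top",T(160,382)),("top",T(130,200)),("top",T(150,195)),("top",T(186,376))):
        print("flap pts",inv(qd,k(n,u,.115)),inv(qd,k(n,u,.125)))
    a=cv2.imread("pics/top0.png");b=cv2.imread("pics/scene0.png")
    out=[]
    for n,im,box in(("top",a,(337,114)),("scene",b,(130,140))):
        c=cv2.resize(im[box[1]:box[1]+115,box[0]:box[0]+115],None,fx=5,fy=5,interpolation=cv2.INTER_CUBIC)[:,:]
        def ln(P):
            p=((proj(n,W(qd,P))-box+.5)*5-.5).astype(int);cv2.polylines(c,[p],False,(0,0,255),1)
        ln([[-.09,-.072,.125],[.13,-.072,.125],[.13,.152,.125],[-.09,.152,.125],[-.09,-.072,.125],[-.09,-.072,0],[-.09,.152,0],[-.09,.152,.125]])
        for m in(-.05,0,.05):
            ln([slotP(m,a,y,-a*.5/C) for a,y in((-.007,-.0635),(.007,-.0635),(.007,.0635),(-.007,.0635),(-.007,-.0635))])
        out.append(c)
    cv2.imwrite("pics/C.png",cv2.resize(np.hstack(out),(800,400)))
E
python3 fit.py
```

```text
dryer [ 0.5361727  -0.15905991 -1.41015917] -80.79616884955038
[[-0.4, 0.5], [-0.6, -0.2], [-1.0, -0.4], [-1.4, 0.1], [-0.4, -0.7], [-0.3, 1.9], [-0.6, 0.2], [0.2, 0.6], [-0.8, -0.6], [0.3, 0.2], [-0.3, 0.2], [0.6, -0.8], [-0.3, 0.1], [0.7, -1.3]]
board [ 0.57465689  0.30804481 -0.5241698 ] -30.032717241172495
[[-0.5, 0.5], [-1.0, 1.1], [-1.1, 0.4], [-0.5, 0.5], [0.2, -0.5], [0.3, -1.2], [-1.2, -0.5], [-1.9, -0.1], [-1.4, 0.6]]
key mid top [ 0.64577711 -0.13960785] [-0.00167071  0.11130462]
key mid scene [ 0.64886065 -0.13753503] [-0.00322364  0.11468   ]
flap pts [-0.05248829  0.06184447] [-0.05518374  0.06048636]
flap pts [-0.05260208 -0.05934147] [-0.05529641 -0.05950292]
flap pts [-0.04752284  0.06295166] [-0.05026732  0.06158261]
flap pts [-0.03381634  0.06376826] [-0.03669617  0.06239115]
flap pts [-0.03499961 -0.05863427] [-0.03786775 -0.0588027 ]
```

View pics/C.png

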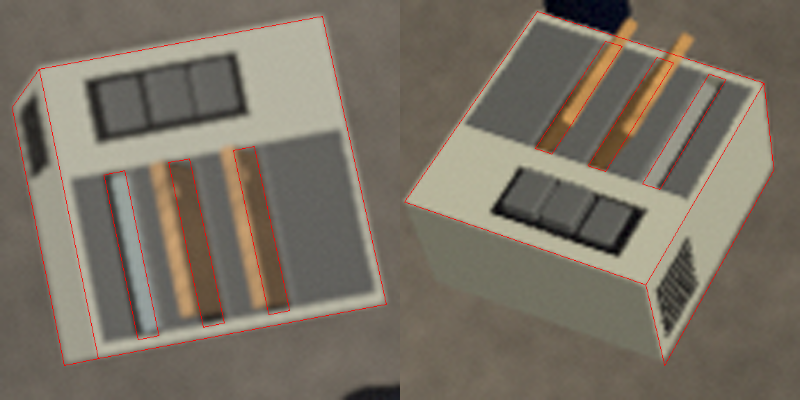

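```bash
cat >> h.py <<'E'
def tool(yaw,tilt):
    rx=np.array([np.cos(yaw),np.sin(yaw),0]);z=np.array([0,0,1.]);t=np.radians(tilt)
    zb=np.cos(t)*z-np.sin(t)*rx;xb=np.cos(t)*rx+np.sin(t)*z
    y=-xb;zt=-zb;return np.c_[np.cross(y,zt),y,zt],zb,xb
def go(p,Rt,msg=""):
    from bench import get_state
    s=get_state();rv=np.degrees(R.from_matrix(Rt@s["tool_rot"].T).as_rotvec())
    print(msg,"d(mm)",((p-s["position"])*1e3).round(1),"rot",rv.round(2),np.linalg.norm(rv).round(1))
    print("  q",s["qpos"].round(0),"F",s["force"].round(1),"grip",round(s["grip_width"],3),"t",round(s["t"],2))
E
python3 - <<'E'
from h import *
qd,qb=np.load("q.npy")
Rt,zb,xb=tool(qb[2],20);c=np.array([qb[0],qb[1],.141])
g=c+.071*zb;print("grasp",g,"zb",zb)
go(g+.10*zb,Rt,"pre");print(g+.1*zb)
Rd,zs,xs=tool(qd[2],30);m=W(qd,[-.05,0,.125])[0];print("mouth",m,"zs",zs,"xs",xs)
print("rot grasp->slot",np.degrees(R.from_matrix(Rd@Rt.T).as_rotvec()))
E
```

```text
grasp [0.55363376 0.32019853 0.20771818] zb [-0.29610043  0.17117918  0.93969262]
pre d(mm) [360.5 992.2  82.3] rot [-16.41 -12.36  45.47] 49.9
  q [-59.  21.   1.  -0. -70. -17.] F [-0.2  0.1  0.6] grip 0.999 t 1.1
[0.52402371 0.33731645 0.30168744]
mouth [ 0.52817534 -0.10970363  0.125     ] zs [-0.0799736   0.49356279  0.8660254 ] xs [ 0.13851833 -0.85487582  0.5       ]
rot grasp->slot [ -8.50778124  -5.86596045 -50.63106066]
```

```bash
python3 -m crank '[[[0.03,0.02,0.045,-0.82,-0.62,2.27],[0.03,0.02,0.045,-0.82,-0.62,2.27],[0.03,0.02,0.045,-0.82,-0.62,2.27],[0.03,0.02,0.045,-0.82,-0.62,2.27],[0.042,0.045,0,-0.82,-0.62,2.27],[0.042,0.045,0,-0.82,-0.62,2.27],[0.042,0.045,0,-0.82,-0.62,2.27],[0.042,0.045,0,-0.82,-0.62,2.27],[0.042,0.045,0,-0.82,-0.62,2.27],[0.042,0.045,0,-0.82,-0.62,2.27]]]' 0.06
python3 -m crank '[[[0,0.0597,-0.01,-0.82,-0.62,2.27],[0,0.0597,-0.01,-0.82,-0.62,2.27],[-0.003,0.0597,-0.01,-0.82,-0.62,2.27],[-0.004,0.0597,-0.01,-0.82,-0.62,2.27],[-0.005,0.0597,-0.01,-0.82,-0.62,2.27],[-0.006,0.0597,-0.01,-0.82,-0.62,2.27],[-0.008,0.0597,-0.01,-0.82,-0.62,2.27],[-0.008,0.0597,-0.01,-0.82,-0.62,2.27],[-0.01,0.0597,-0.01,-0.82,-0.62,2.27],[-0.01,0.0597,-0.01,-0.82,-0.62,2.27]]]'
python3 - <<'E'
from h import *
qd,qb=np.load("q.npy")
Rt,zb,xb=tool(qb[2],20);c=np.array([qb[0],qb[1],.141])
go(c+.171*zb,Rt,"pre");go(c+.071*zb,Rt,"grasp")
E
```

```text
t: 2.35
position: [0.5366, -0.3031, 0.3999]
tool_rot: [[-0.798, -0.588, 0.134], [-0.602, 0.79, -0.118], [-0.037, -0.175, -0.984]]
force: [0.7, -1.1, 0.8]
grip_width: 0.701
t: 3.6
position: [0.4808, 0.2942, 0.2996]
tool_rot: [[-0.5, -0.813, 0.298], [-0.866, 0.47, -0.17], [-0.002, -0.343, -0.939]]
force: [1.4, -0.6, 1.0]
grip_width: 0.696
pre d(mm) [43.2 43.1  2.1] rot [-0.06  0.1  -0.05] 0.1
  q [  65.    3.  -23.   22.  -67. -104.] F [ 1.4 -0.6  1. ] grip 0.696 t 3.6
grasp d(mm) [ 72.8  26.  -91.9] rot [-0.06  0.1  -0.05] 0.1
  q [  65.    3.  -23.   22.  -67. -104.] F [ 1.4 -0.6  1. ] grip 0.696 t 3.6
```

```bash
python3 -m crank '[[[0.0144,0.0144,0.0007,0,0,0],[0.0144,0.0144,0.0007,0,0,0],[0.0144,0.0143,0.0007,0,0,0],[0.0049,-0.0028,-0.0157,0,0,0],[0.0049,-0.0028,-0.0157,0,0,0],[0.0049,-0.0028,-0.0157,0,0,0],[0.0049,-0.0028,-0.0157,0,0,0],[0.0049,-0.0028,-0.0156,0,0,0],[0.0050,-0.0029,-0.0156,0,0,0],[0,0,0,0,0,0]]]' 0.06
python3 - <<'E'
from h import *
from bench import *
qd,qb=np.load("q.npy")
Rt,zb,xb=tool(qb[2],20);c=np.array([qb[0],qb[1],.141])
go(c+.071*zb,Rt,"grasp")
s=camera("scene")["img"];t=camera("top")["img"]
k=lambda im,x,y:cv2.resize(im[y:y+110,x:x+100],None,fx=4,fy=4,interpolation=cv2.INTER_CUBIC)
cv2.imwrite("pics/D.png",np.hstack([k(t,160,110),k(s,280,170)])[:,:,::-1])
E
```

```text
t: 4.85
position: [0.5541, 0.3173, 0.2058]
tool_rot: [[-0.502, -0.813, 0.295], [-0.865, 0.471, -0.173], [0.002, -0.342, -0.94]]
force: [-0.2, 0.1, 0.4]
grip_width: 0.702
grasp d(mm) [-0.5  2.9  1.9] rot [ 0.1  -0.05  0.1 ] 0.1
  q [  58.   13.  -24.   25.  -55. -103.] F [-0.2  0.1  0.4] grip 0.702 t 4.85
```

View pics/D.png

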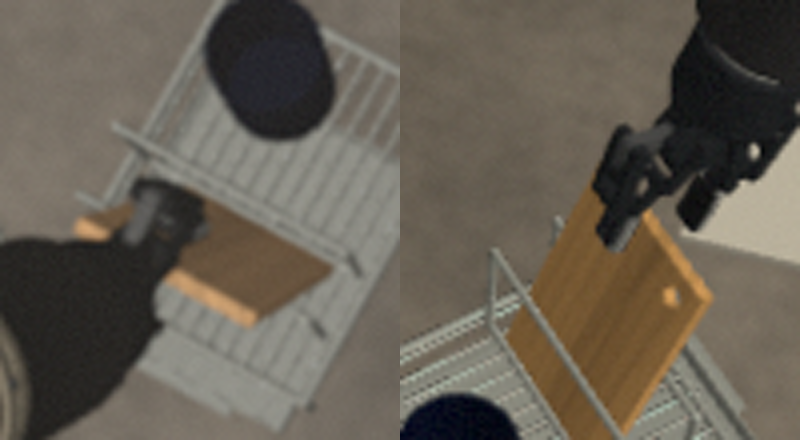

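The fingers straddle the board's top edge near its middle. In the top view the board runs from about (78,228) to (255,318) in the crop, with the fingers at about (165,240). I'll close the gripper and check the width before lifting.

```bash
python3 -m crank '[[[0.001,0.002,0,0,0,0],[0,0,0,0,0,0],[0,0,0,0,0,0],[0,0,0,0,0,0],[0,0,0,0,0,0],[0,0,0,0,0,0],[0,0,0,0,0,0],[0,0,0,0,0,0],[0,0,0,0,0,0],[0,0,0,0,0,0]]]' 0
```

```text
t: 6.2
position: [0.5555, 0.3207, 0.2081]
tool_rot: [[-0.501, -0.813, 0.297], [-0.865, 0.471, -0.17], [-0.002, -0.343, -0.939]]
force: [-2.6, 0.1, 6.2]
grip_width: 0.089
```

```bash
python3 -m crank '[[[-0.0044,0.0026,0.0141,0,0,0],[-0.0044,0.0026,0.0141,0,0,0],[-0.0044,0.0026,0.0141,0,0,0],[-0.0044,0.0026,0.0141,0,0,0],[-0.0044,0.0026,0.0141,0,0,0],[-0.0044,0.0026,0.0141,0,0,0],[-0.0044,0.0026,0.0141,0,0,0],[-0.0044,0.0026,0.0141,0,0,0],[-0.0044,0.0026,0.0141,0,0,0],[0,0,0.03,0,0,0]]]'
python3 - <<'E'
from h import *
from bench import *
qd,qb=np.load("q.npy")
Rd,zs,xs=tool(qd[2],30);m=W(qd,[-.05,0,.125])[0]
# slot centre line: board centre with foot 30mm above mouth -> TCP=mouth+zs*(30+95+71)
go(m+.206*zs,Rd,"above slot")
s=camera("scene")["img"];t=camera("top")["img"]
k=lambda im,x,y:cv2.resize(im[y:y+150,x:x+133],None,fx=3,fy=3,interpolation=cv2.INTER_CUBIC)
cv2.imwrite("pics/E.png",np.hstack([k(t,140,80),k(s,270,150)])[:,:,::-1])
E
```

```text
t: 7.45
position: [0.5149, 0.3436, 0.3643]
tool_rot: [[-0.501, -0.814, 0.295], [-0.865, 0.47, -0.173], [0.002, -0.342, -0.94]]
force: [-0.2, -0.3, -1.0]
grip_width: 0.092
above slot d(mm) [  -3.2 -351.6  -60.9] rot [ -8.46  -5.95 -50.59] 51.6
  q [ 64.   8.  -9.  21. -76. -99.] F [-0.2 -0.3 -1. ] grip 0.092 t 7.45
```

View pics/E.png

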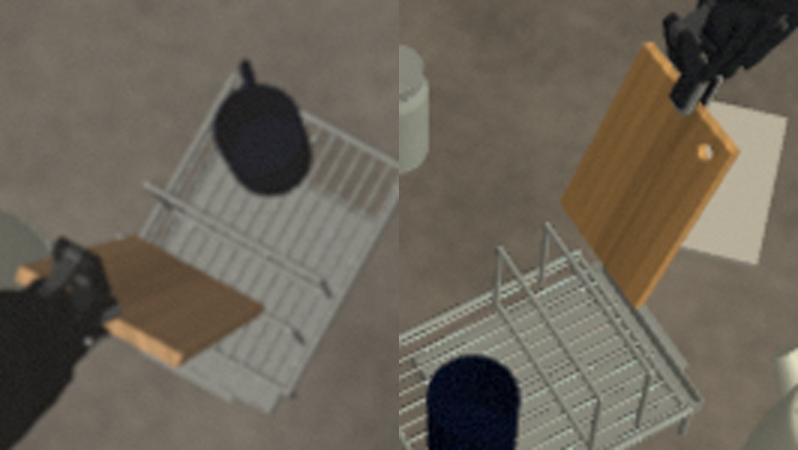

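```bash
cat > hand.py <<'E'
from h import *
def bfit(pts,pos,Rt):
    # pts: (cam,[sx,sy,sz],px). board frame in tool: x_b=-y_t, z_b=-z_t, y_b=+x_t
    B=np.c_[-Rt[:,1],np.cross(-Rt[:,2],-Rt[:,1]),-Rt[:,2]]
    def f(p):
        Q=B@R.from_rotvec([p[3],p[4],0]).as_matrix()
        return np.concatenate([proj(n,np.array(pos)+B@p[:3]+Q@(np.array(s)*[.005,.06,.095]))[0]-u for n,s,u in pts])
    r=least_squares(lambda p:np.r_[f(p),p[4]*100],[0,0,-.071,0,0],loss="soft_l1")
    print("off mm",(r.x[:3]*1e3).round(1),"inplane,tilt deg",np.degrees(r.x[3:]).round(1));print(f(r.x).reshape(-1,2).round(1).tolist());return r.x
E
python3 - <<'E'
from hand import *
Rt=np.array([[-0.501,-0.814,0.295],[-0.865,0.47,-0.173],[0.002,-0.342,-0.94]])
T=lambda x,y:[140+x/3,80+y/3];S=lambda x,y:[270+(x-399)/3,150+y/3]
bfit([("top",[1,1,-1],T(137,235)),("top",[1,-1,-1],T(264,308)),("top",[-1,-1,1],T(180,366)),("top",[-1,1,1],T(20,284)),
("scene",[1,-1,1],S(648,44)),("scene",[1,1,-1],S(637,306)),("scene",[1,-1,-1],S(562,203)),("scene",[1,1,1],S(735,155))],[.5149,.3436,.3643],Rt)
E
python3 -m crank '[[[-0.0008,-0.0325,-0.0014,-0.85,-0.6,-5.06],[-0.0008,-0.0325,-0.0014,-0.85,-0.6,-5.06],[-0.0008,-0.0325,-0.0014,-0.85,-0.6,-5.06],[-0.0008,-0.0325,-0.0014,-0.85,-0.6,-5.06],[-0.0008,-0.0325,-0.0014,-0.85,-0.6,-5.06],[-0.0008,-0.0325,-0.0014,-0.85,-0.6,-5.06],[-0.0008,-0.0325,-0.0014,-0.85,-0.6,-5.06],[-0.0008,-0.0325,-0.0014,-0.85,-0.6,-5.06],[-0.0008,-0.0325,-0.0014,-0.85,-0.6,-5.06],[-0.0008,-0.0325,-0.0014,-0.85,-0.6,-5.06]]]'
python3 - <<'E'
from h import *
from bench import *
qd,qb=np.load("q.npy")
Rd,zs,xs=tool(qd[2],30);m=W(qd,[-.05,0,.125])[0]
go(m+.26*zs,Rd,"above slot")
s=camera("scene")["img"];t=camera("top")["img"]
k=lambda im,x,y:cv2.resize(im[y:y+150,x:x+133],None,fx=3,fy=3,interpolation=cv2.INTER_CUBIC)
cv2.imwrite("pics/F.png",np.hstack([k(t,310,90),k(s,130,100)])[:,:,::-1])
E
```

```text
off mm [ -1.2   1.  -71.7] inplane,tilt deg [0.2 0.2]
[[-0.6, 0.9], [0.4, 0.0], [-1.2, 1.7], [-1.4, -0.2], [-1.2, -0.0], [-0.6, 1.1], [-1.0, 0.2], [-0.7, -0.6]]
t: 8.8
position: [0.5074, 0.0179, 0.3503]
tool_rot: [[-0.988, -0.134, 0.081], [-0.157, 0.855, -0.495], [-0.003, -0.501, -0.865]]
force: [-0.5, 0.7, -1.8]
grip_width: 0.095
above slot d(mm) [-0.1  0.7 -0.1] rot [0.07 0.19 0.16] 0.3
  q [  43.    3.  -21.   25.  -84. -131.] F [-0.5  0.7 -1.8] grip 0.095 t 8.8
```

View pics/F.png

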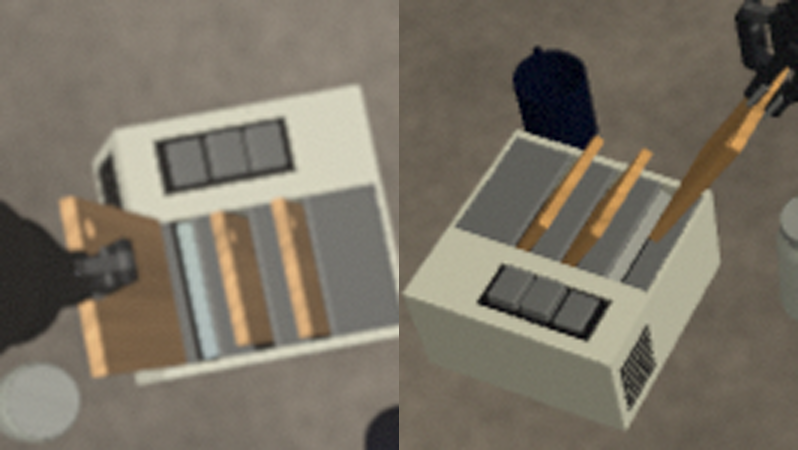

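```bash
python3 -m crank '[[[0.0008,-0.0049,-0.0087,0,0.1,0.1],[0.0008,-0.0049,-0.0087,0,0.1,0.1],[0.0008,-0.0049,-0.0087,0,0,0],[0.0008,-0.0049,-0.0087,0,0,0],[0.0008,-0.0049,-0.0087,0,0,0],[0.0008,-0.0049,-0.0087,0,0,0],[0.0008,-0.0049,-0.0087,0,0,0],[0.0008,-0.0049,-0.0087,0,0,0],[0,0,0,0,0,0],[0,0,0,0,0,0]]]'
python3 - <<'E'
from h import *
from bench import *
qd,qb=np.load("q.npy")
Rd,zs,xs=tool(qd[2],30);m=W(qd,[-.05,0,.125])[0]
go(m+.18*zs,Rd,"foot 13 above");p=get_state()["position"]-m;print("x_b",p@xs*1e3,"y_b",p@np.cross(zs,xs)*1e3,"z",p@zs*1e3)
s=camera("scene")["img"];t=camera("top")["img"]
k=lambda im,x,y:cv2.resize(im[y:y+100,x:x+80],None,fx=5,fy=5,interpolation=cv2.INTER_CUBIC)
cv2.imwrite("pics/G.png",np.hstack([k(t,340,130),k(s,170,120)])[:,:,::-1])
E
```

```text
t: 10.15
position: [0.5143, -0.0204, 0.2811]
tool_rot: [[-0.987, -0.141, 0.082], [-0.163, 0.854, -0.494], [0.0, -0.501, -0.866]]
force: [0.0, -0.4, -1.6]
grip_width: 0.089
foot 13 above d(mm) [-0.5 -0.5 -0.2] rot [ 0.06 -0.   -0.19] 0.2
  q [  39.    5.  -29.   27.  -74. -131.] F [ 0.  -0.4 -1.6] grip 0.089 t 10.15
x_b -0.2506874168855394 y_b 0.5726460704875737 z 180.3550527437256
```

View pics/G.png

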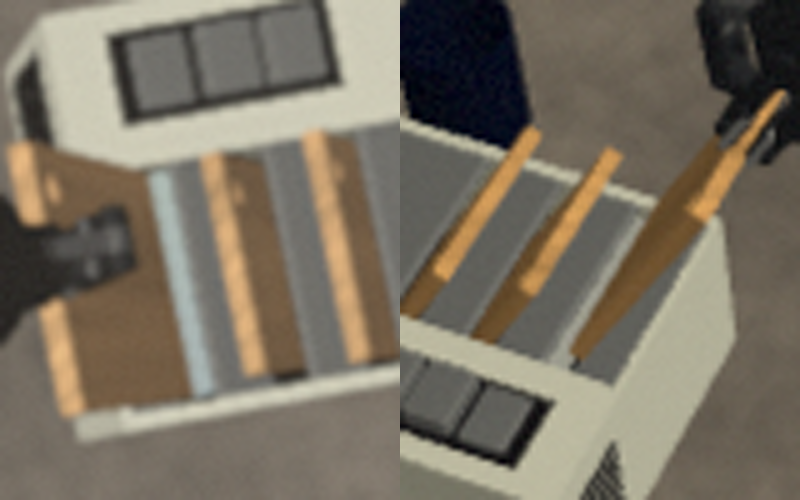

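```bash
python3 - <<'E'
from h import *
qd,qb=np.load("q.npy")
Rd,zs,xs=tool(qd[2],30);m=W(qd,[-.05,0,.125])[0];yb=np.cross(zs,xs)
TT=lambda x,y:np.array([340+x/5-.4,130+y/5-.4]);SS=lambda x,y:np.array([170+(x-400)/5-.4,120+y/5-.4])
pts=[("top",[.005,.06,-.095],TT(148,173)),("top",[.005,-.06,-.095],TT(192,402)),("top",[-.005,.06,.095],TT(9,146)),("top",[-.005,-.06,.095],TT(63,416)),
("top",[.005,.06,.095],TT(32,142)),("top",[.005,-.06,.095],TT(84,410)),
("scene",[-.005,.06,-.095],SS(582,360)),("scene",[.005,.06,-.095],SS(573,352)),("scene",[-.005,.06,.095],SS(706,219)),("scene",[.005,.06,.095],SS(690,212)),("scene",[0,-.06,.095],SS(784,92))]
nb=[("top",slotP(0,-.002,.056,.065),TT(212,153)),("top",slotP(0,-.002,-.056,.065),TT(254,375)),("top",slotP(.05,-.002,.059,.055),TT(314,131)),("top",slotP(.05,-.002,-.059,.055),TT(358,360)),
("scene",slotP(0,-.002,.056,.065),SS(530,290)),("scene",slotP(0,-.002,-.056,.065),SS(611,152)),("scene",slotP(.05,-.002,.059,.055),SS(442,275)),("scene",slotP(.05,-.002,-.059,.055),SS(532,131))]
for n,P,u in nb: print("nb",n,(u-proj(n,W(qd,P))[0]).round(1))
f=lambda o:np.concatenate([proj(n,m+xs*(P[0]+o[0])+yb*(P[1]+o[1])+zs*(P[2]+o[2]))[0]-u for n,P,u in pts])
r=least_squares(f,[0,0,.108],loss="soft_l1");print((r.x*1e3).round(1));print(f(r.x).reshape(-1,2).round(1).tolist())
E
```

```text
nb top [ 0.3 -0.7]
nb top [-0.5 -0.5]
nb top [ 0.4 -0.6]
nb top [-0.6 -0.8]
nb scene [ 0.2 -0.3]
nb scene [-1.3  0.3]
nb scene [ 0.1 -0.3]
nb scene [-1.   0.1]
[ -0.6   0.  107.7]
[[0.8, -0.4], [1.4, -0.9], [-0.3, 0.3], [-0.1, 0.3], [-0.6, -0.1], [0.1, 0.6], [-0.5, 0.3], [-1.7, -0.1], [0.3, 1.4], [0.3, 0.5], [2.1, -6.5]]
```

Relative to the slot the board is about 0.6 mm off across the thickness and 0 mm off along the slot, with its foot about 13 mm above the mouth. That is within clearance, so I'll insert it.

```bash
python3 -m crank '[[[0.0003,-0.0012,-0.0021,0,0,-0.1],[0.0002,-0.0012,-0.0021,0,0,-0.1],[0.0002,-0.0013,-0.0021,0,0,0],[0.0002,-0.0013,-0.0021,0,0,0],[0.0002,-0.0012,-0.0022,0,0,0],[0.0002,-0.0012,-0.0022,0,0,0],[0.0002,-0.0012,-0.0022,0,0,0],[0.0002,-0.0012,-0.0022,0,0,0],[0,0,0,0,0,0],[0,0,0,0,0,0]]]'
cat > st.py <<'E'
from h import *
from bench import *
qd,qb=np.load("q.npy")
Rd,zs,xs=tool(qd[2],30);m=W(qd,[-.05,0,.125])[0];yb=np.cross(zs,xs);B=np.c_[xs,yb,zs]
s=get_state();print("tcp in slot mm",((s["position"]-m)@B*1e3).round(1),"F slot",(s["force"]@B).round(1),"M",(s["moment"]@B).round(2),"grip",s["grip_width"],"q",s["qpos"].round(0))
E
python3 st.py
```

```text
t: 11.5
position: [0.5158, -0.0302, 0.2636]
tool_rot: [[-0.987, -0.139, 0.08], [-0.16, 0.854, -0.494], [0.001, -0.501, -0.866]]
force: [0.6, -0.2, -1.0]
grip_width: 0.091
tcp in slot mm [ -0.3   0.5 160.3] F slot [-0.3  0.6 -1. ] M [-0.01  1.97 -0.01] grip 0.09112927542826109 q [  38.    5.  -31.   28.  -72. -131.]
```

```bash
python3 -m crank '[[[0.0003,-0.0015,-0.0026,0,0,0],[0.0002,-0.0015,-0.0026,0,0,0],[0.0003,-0.0015,-0.0026,0,0,0],[0.0002,-0.0015,-0.0026,0,0,0],[0.0003,-0.0015,-0.0026,0,0,0],[0.0002,-0.0015,-0.0026,0,0,0],[0.0003,-0.0015,-0.0026,0,0,0],[0.0002,-0.0014,-0.0026,0,0,0],[0,0,0,0,0,0],[0,0,0,0,0,0]]]'; python3 st.py
```

```text
t: 12.75
position: [0.518, -0.0421, 0.2428]
tool_rot: [[-0.987, -0.139, 0.08], [-0.16, 0.854, -0.494], [0.0, -0.501, -0.866]]
force: [1.1, 1.9, 1.3]
grip_width: 0.087
tcp in slot mm [ -0.3   0.7 136.2] F slot [-0.8  1.4  2. ] M [0.46 1.93 0.01] grip 0.08709070921729684 q [  36.    6.  -33.   29.  -68. -132.]
```

```bash
python3 -m crank '[[[0.0005,-0.003,-0.0052,0,0,0],[0.0005,-0.003,-0.0052,0,0,0],[0.0005,-0.003,-0.0052,0,0,0],[0.0005,-0.003,-0.0052,0,0,0],[0.0005,-0.003,-0.0052,0,0,0],[0.0005,-0.003,-0.0052,0,0,0],[0.0005,-0.003,-0.0052,0,0,0],[0.0004,-0.003,-0.0052,0,0,0],[0,0,0,0,0,0],[0,0,0,0,0,0]]]'; python3 st.py
```

```text
t: 14.0
position: [0.5209, -0.0666, 0.2003]
tool_rot: [[-0.987, -0.139, 0.078], [-0.159, 0.854, -0.495], [0.002, -0.501, -0.866]]
force: [1.9, -1.3, -7.9]
grip_width: 0.095
tcp in slot mm [-0.2 -0.3 87. ] F slot [-2.6  1.6 -7.7] M [ 0.72  2.57 -0.02] grip 0.09456224258346788 q [  33.    8.  -38.   31.  -62. -133.]
```

```bash
python3 -m crank '[[[0.0003,-0.0017,-0.003,0,0,0],[0.0003,-0.0017,-0.003,0,0,0],[0.0002,-0.0017,-0.003,0,0,0],[0.0003,-0.0017,-0.003,0,0,0],[0.0003,-0.0017,-0.003,0,0,0],[0.0002,-0.0017,-0.003,0,0,0],[0.0003,-0.0017,-0.003,0,0,0],[0,0,0,0,0,0],[0,0,0,0,0,0],[0,0,0,0,0,0]]]'; python3 st.py
```

```text
t: 15.25
position: [0.5232, -0.0782, 0.1797]
tool_rot: [[-0.987, -0.139, 0.079], [-0.159, 0.854, -0.495], [0.002, -0.501, -0.866]]
force: [1.3, 0.3, -5.9]
grip_width: 0.091
tcp in slot mm [-0.3  0.1 63.3] F slot [-3.1  1.4 -5. ] M [ 0.83  2.93 -0.02] grip 0.09068164084699461 q [  31.    9.  -40.   33.  -58. -134.]
```

```bash
python3 -m crank '[[[0.0001,-0.0005,-0.0009,0,0,0],[0.0001,-0.0005,-0.0009,0,0,0],[0,-0.0005,-0.0009,0,0,0],[0.0001,-0.0005,-0.0009,0,0,0],[0.0001,-0.0005,-0.0009,0,0,0],[0.0001,-0.0005,-0.0009,0,0,0],[0.0001,-0.0005,-0.0009,0,0,0],[0,0,0,0,0,0],[0,0,0,0,0,0],[0,0,0,0,0,0]]]'; python3 st.py
```

```text
t: 16.5
position: [0.5246, -0.0813, 0.1748]
tool_rot: [[-0.987, -0.138, 0.081], [-0.16, 0.854, -0.495], [-0.0, -0.501, -0.865]]
force: [-5.8, 8.1, 8.9]
grip_width: 0.088
tcp in slot mm [ 0.1  1.  57.4] F slot [-3.3 -4.5 12.1] M [-1.36  2.82 -0.02] grip 0.08788410607094553 q [  31.    9.  -40.   34.  -57. -134.]
```

```bash
python3 -m crank '[[[0,-0.0005,-0.0009,0,0,0],[0,-0.0005,-0.0009,0,0,0],[0,0,0,0,0,0],[0,0,0,0,0,0],[0,0,0,0,0,0],[0,0,0,0,0,0],[0,0,0,0,0,0],[0,0,0,0,0,0],[0,0,0,0,0,0],[0,0,0,0,0,0]]]'; python3 st.py
```

```text
t: 17.75
position: [0.5259, -0.0815, 0.175]
tool_rot: [[-0.987, -0.138, 0.084], [-0.162, 0.854, -0.494], [-0.004, -0.502, -0.865]]
force: [-11.4, 16.0, 23.6]
grip_width: 0.09
tcp in slot mm [ 0.6  2.2 57.4] F slot [-3.4 -8.7 29.3] M [-3.44  2.84 -0.03] grip 0.09005605249403573 q [  31.    9.  -40.   34.  -57. -134.]
```

Hard stop confirmed: the TCP stayed at 57.4 mm against the 56.7 mm expected, and the force rose to 29 N. I'll release with a narrow opening and withdraw.

```bash
python3 -m crank '[[[0,0.0009,0.0016,0,0,0],[0,0,0,0,0,0],[0,0,0,0,0,0],[0,0,0,0,0,0],[0,0,0,0,0,0],[0,0,0,0,0,0],[0,0,0,0,0,0],[0,0,0,0,0,0],[0,0,0,0,0,0],[0,0,0,0,0,0]]]' 0.028; python3 st.py
```

```text
t: 19.0
position: [0.5242, -0.0816, 0.1737]
tool_rot: [[-0.987, -0.139, 0.08], [-0.16, 0.854, -0.494], [0.001, -0.501, -0.866]]
force: [-0.6, -0.7, -0.4]
grip_width: 0.328
tcp in slot mm [-0.2  0.6 56.4] F slot [ 0.3 -0.7 -0.6] M [-0.01  1.62  0.  ] grip 0.32842524509540627 q [  31.    9.  -40.   34.  -57. -134.]
```

```bash
python3 -m crank '[[[-0.0005,0.0032,0.0056,0,0,0],[-0.001,0.0064,0.0113,0,0,0],[-0.001,0.0064,0.0113,0,0,0],[-0.001,0.0064,0.0113,0,0,0],[-0.001,0.0064,0.0113,0,0,0],[-0.001,0.0064,0.0113,0,0,0],[-0.001,0.0064,0.0113,0,0,0],[-0.001,0.0064,0.0113,0,0,0],[-0.001,0.0064,0.0113,0,0,0],[-0.001,0.0064,0.0113,0,0,0]]]'; python3 st.py
python3 - <<'E'
from h import *
from bench import *
qd,qb=np.load("q.npy")
kp=W(qd,[0,.111,.139])[0];print("key",kp)
y=np.array([-np.sin(qd[2]),np.cos(qd[2]),0]) # dryer y
x=np.array([np.cos(qd[2]),np.sin(qd[2]),0]);z=np.array([0,0,-1.])
for nm,yt in(("yt=-x",-x),("yt=dry y",y)):
    Rk=np.c_[np.cross(yt,z),yt,z];go(kp+[0,0,.017+.1],Rk,nm)
s=camera("scene")["img"];t=camera("top")["img"]
k=lambda im,x,y:cv2.resize(im[y:y+150,x:x+133],None,fx=3,fy=3,interpolation=cv2.INTER_CUBIC)
cv2.imwrite("pics/H.png",np.hstack([k(t,310,90),k(s,130,100)])[:,:,::-1])
E
```

```text
t: 20.25
position: [0.5146, -0.0205, 0.2817]
tool_rot: [[-0.987, -0.139, 0.079], [-0.16, 0.854, -0.495], [0.001, -0.501, -0.866]]
force: [-0.1, 0.2, 0.1]
grip_width: 0.328
tcp in slot mm [  0.2   0.8 180.9] F slot [-0.1 -0.1  0.2] M [ 0.04  1.66 -0.07] grip 0.3279858803201322 q [  39.    5.  -29.   27.  -74. -131.]
key [ 0.64574364 -0.14130577  0.139     ]
yt=-x d(mm) [ 131.2 -120.9  -25.7] rot [29.68  4.77 -0.  ] 30.1
  q [  39.    5.  -29.   27.  -74. -131.] F [-0.1  0.2  0.1] grip 0.328 t 20.25
yt=dry y d(mm) [ 131.2 -120.9  -25.7] rot [ 26.99 -19.52 -87.75] 93.9
  q [  39.    5.  -29.   27.  -74. -131.] F [-0.1  0.2  0.1] grip 0.328 t 20.25
```

View pics/H.png

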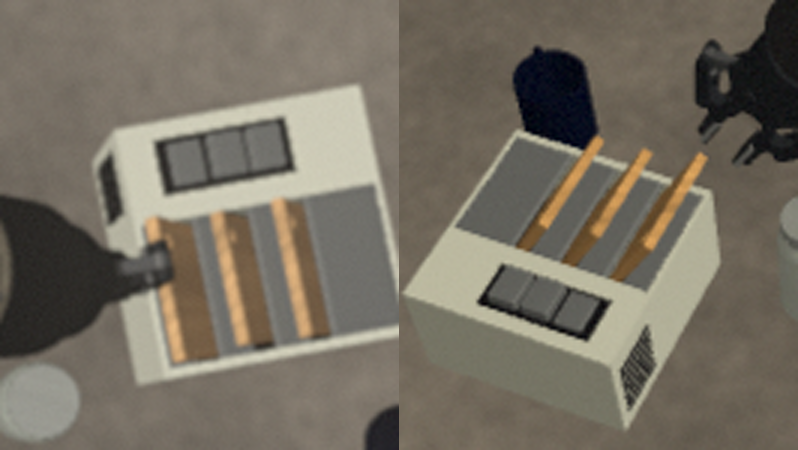

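The board is home and matches its neighbours, standing about 80 mm proud. The neighbours haven't moved. The off key still looks lowered, and the fingers are clear. Next is the key.

```bash
cat > key.py <<'E'
from h import *
qd,qb=np.load("q.npy")
kp=W(qd,[0,.115,.139])[0]
y=np.array([-np.sin(qd[2]),np.cos(qd[2]),0]);z=np.array([0,0,-1.])
Rk=np.c_[np.cross(-y,z),-y,z]
go(kp+[0,0,.017],Rk,"key touch")
E
python3 key.py
```

```text
key touch d(mm) [ 134.4 -120.8 -126.3] rot [19.38 27.04 87.74] 93.8
  q [  39.    5.  -29.   27.  -74. -131.] F [-0.2  0.1  0.2] grip 0.327 t 20.35
```

```bash
python3 -m crank '[[[0,0,0.03,1.94,2.7,8.77],[0,0,0.03,1.94,2.7,8.77],[0,0,0.02,1.94,2.7,8.77],[0.0192,-0.0172,0,1.94,2.7,8.77],[0.0192,-0.0172,0,1.94,2.7,8.77],[0.0192,-0.0172,0,1.94,2.7,8.77],[0.0192,-0.0173,0,1.94,2.7,8.77],[0.0192,-0.0173,-0.02,1.94,2.7,8.77],[0.0192,-0.0173,-0.03,1.94,2.7,8.77],[0.0192,-0.0173,-0.03,1.94,2.7,8.77]]]' 0; python3 key.py
```

```text
t: 21.6
position: [0.6495, -0.1425, 0.28]
tool_rot: [[0.164, -0.986, 0.0], [-0.986, -0.164, 0.0], [-0.0, -0.0, -1.0]]
force: [-0.1, -0.1, 0.4]
grip_width: 0.003
key touch d(mm) [   0.2    1.8 -124. ] rot [-0.01  0.02 -0.24] 0.2
  q [  4.  18.   5.  -0. -77.   5.] F [-0.1 -0.1  0.4] grip 0.003 t 21.6
```

```bash
python3 -m crank '[[[0,0.0014,-0.014,0,0,0],[0,0,-0.014,0,0,0],[0,0,-0.014,0,0,0],[0,0,-0.014,0,0,0],[0,0,-0.014,0,0,0],[0,0,-0.014,0,0,0],[0,0,-0.014,0,0,0],[0,0,-0.014,0,0,0],[0,0,0,0,0,0],[0,0,0,0,0,0]]]'; python3 key.py
python3 -c "
from bench import *;import cv2,numpy as np
s=camera('scene')['img'];t=camera('top')['img']
k=lambda im,x,y:cv2.resize(im[y:y+100,x:x+80],None,fx=5,fy=5,interpolation=cv2.INTER_CUBIC)
cv2.imwrite('pics/I.png',np.hstack([k(t,340,110),k(s,140,130)])[:,:,::-1])"
```

```text
t: 22.85
position: [0.6494, -0.1404, 0.1693]
tool_rot: [[0.16, -0.987, 0.002], [-0.987, -0.16, -0.002], [0.002, -0.001, -1.0]]
force: [-0.1, -1.1, -0.5]
grip_width: 0.003
key touch d(mm) [  0.3  -0.3 -13.3] rot [0.1  0.1  0.02] 0.1
  q [  5.  21.  -5.   0. -64.   4.] F [-0.1 -1.1 -0.5] grip 0.003 t 22.85
```

View pics/I.png

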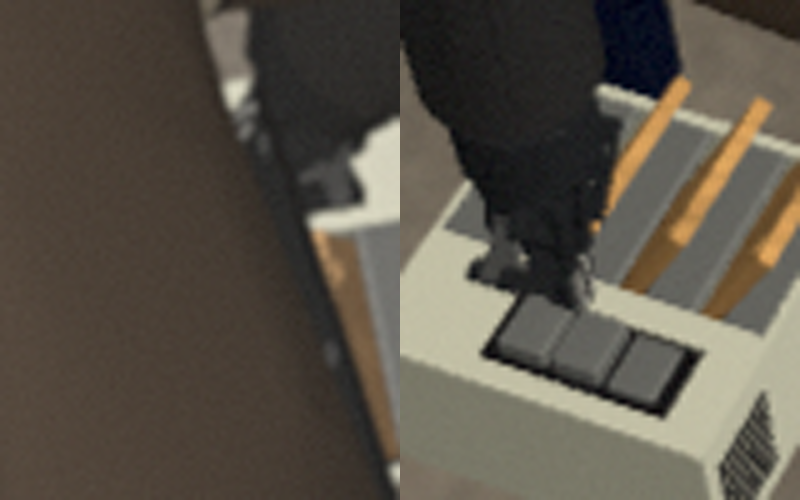

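```bash
python3 - <<'E'
from h import *
qd,qb=np.load("q.npy")
for x in(-.011,0,.011):
  for y in(.115,):
    p=proj("scene",W(qd,[x,y,.1523]))[0];print(x,y,p,((p-[140,130])*5+[400,0]).round())
p=proj("scene",W(qd,[0,.111,.139]))[0];print("key",((p-[140,130])*5+[400,0]).round())
E
```

```text
-0.011 0.115 [179.64381577 197.14573912] [598. 336.]
0 0.115 [176.13881731 195.96067732] [581. 330.]
0.011 0.115 [172.64413634 194.77910392] [563. 324.]
key [588. 338.]
```

```bash
python3 -m crank '[[[0,0,-0.0015,0,0,0],[0,0,-0.0015,0,0,0],[0,0,-0.0015,0,0,0],[0,0,-0.0015,0,0,0],[0,0,-0.0015,0,0,0],[0,0,-0.0015,0,0,0],[0,0,-0.0015,0,0,0],[0,0,-0.0015,0,0,0],[0,0,-0.0015,0,0,0],[0,0,-0.0015,0,0,0]]]'; python3 key.py
```

```text
t: 24.2
position: [0.6491, -0.1403, 0.1539]
tool_rot: [[0.159, -0.987, 0.001], [-0.987, -0.159, -0.002], [0.002, -0.001, -1.0]]
force: [-0.3, 0.3, -0.4]
grip_width: -0.004
key touch d(mm) [ 0.6 -0.4  2.1] rot [0.09 0.07 0.03] 0.1
  q [  5.  22.  -6.   0. -62.   4.] F [-0.3  0.3 -0.4] grip -0.004 t 24.2
```

```bash
python3 -m crank '[[[0,0,-0.001,0,0,0],[0,0,-0.001,0,0,0],[0,0,-0.001,0,0,0],[0,0,-0.001,0,0,0],[0,0,-0.001,0,0,0],[0,0,-0.001,0,0,0],[0,0,0,0,0,0],[0,0,0,0,0,0],[0,0,0,0,0,0],[0,0,0,0,0,0]]]'; python3 key.py
```

```text
t: 25.45
position: [0.6491, -0.1403, 0.148]
tool_rot: [[0.16, -0.987, 0.001], [-0.987, -0.16, -0.002], [0.002, -0.001, -1.0]]
force: [-0.2, -0.1, -0.5]
grip_width: 0.004
key touch d(mm) [ 0.6 -0.4  8. ] rot [0.09 0.07 0.02] 0.1
  q [  5.  22.  -6.   0. -61.   4.] F [-0.2 -0.1 -0.5] grip 0.004 t 25.45
```

```bash
python3 -c "
from h import *
from bench import *
im=camera('scene')['img'][:,:,::-1].copy()
qd,qb=np.load('q.npy')
x0,y0,k=140,130,8
c=cv2.resize(im[y0:y0+74,x0:x0+100],None,fx=k,fy=k,interpolation=cv2.INTER_CUBIC)
c=cv2.convertScaleAbs(c,alpha=1.6,beta=15)
s=get_state();p=s['position']
def dot(P,col):
    u=((proj('scene',P)[0]-[x0,y0]+.5)*k).astype(int);cv2.circle(c,tuple(int(v) for v in u),3,col,-1);print(u)
dot(p,(0,0,255));dot(p-[0,0,.017],(0,255,255))
P=W(qd,[[-.015,.091,.139],[.015,.091,.139],[.015,.131,.139],[-.015,.131,.139]])
cv2.polylines(c,[((proj('scene',P)-[x0,y0]+.5)*k).astype(int)],True,(0,255,0),1)
cv2.imwrite('pics/J.png',c)"
```

```text
[297 538]
[305 566]
```

View pics/J.png

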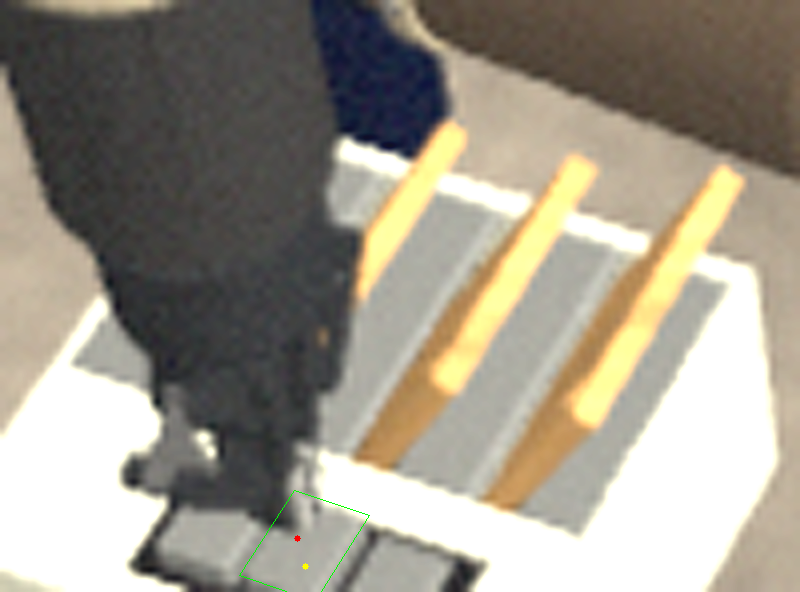

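The view shows the fingertip (≈305,525 in the crop) still above the middle key, outlined by projection around (305,545). The tips end higher than I assumed and there is no contact force yet, so I'll keep lowering in small steps on force.

```bash
python3 -m crank '[[[0,0,-0.001,0,0,0],[0,0,-0.001,0,0,0],[0,0,-0.001,0,0,0],[0,0,-0.001,0,0,0],[0,0,-0.001,0,0,0],[0,0,0,0,0,0],[0,0,0,0,0,0],[0,0,0,0,0,0],[0,0,0,0,0,0],[0,0,0,0,0,0]]]'; python3 key.py
```

```text
t: 26.75
position: [0.6491, -0.1403, 0.143]
tool_rot: [[0.159, -0.987, 0.001], [-0.987, -0.159, -0.002], [0.002, -0.001, -1.0]]
force: [0.3, -0.5, 0.1]
grip_width: 0.001
key touch d(mm) [ 0.6 -0.4 13. ] rot [0.09 0.07 0.03] 0.1
  q [  5.  23.  -7.   0. -61.   4.] F [ 0.3 -0.5  0.1] grip 0.001 t 26.75
```

```bash
python3 -c "
from h import *
from bench import *
im=camera('scene')['img'];np.save('n.npy',im)
old=cv2.imread('pics/scene0.png');g=cv2.cvtColor(im,cv2.COLOR_RGB2GRAY);o=cv2.cvtColor(old,cv2.COLOR_BGR2GRAY)
print('new');print('cols',list(range(156,206,2)));
for r in range(182,216,1): print(r,' '.join('%3d'%v for v in g[r,156:206:2]),' | ',' '.join('%3d'%v for v in o[r,156:206:2]))
s=get_state();p=s['position'];print(proj('scene',[p,p-[0,0,.017]]).round(1))
qd,_=np.load('q.npy');print(proj('scene',W(qd,[[-.034,.111,.1312],[0,.111,.139],[.034,.111,.139]])).round(1))
"
```

```text
new
cols [156, 158, 160, 162, 164, 166, 168, 170, 172, 174, 176, 178, 180, 182, 184, 186, 188, 190, 192, 194, 196, 198, 200, 202, 204]
182 190 187  34  62  30  32  32  29  27  31  31  28  76 100 102 109  77  86  86  97  99  98  99 100 116  |  177 177 179 176 178 169 137  83  87  76  93  93  91  90  97 106  74  80  84  92  92  93  93  92 113
183 190 190 134  62  29  29  29  27  24  33  31  29  75  98 114  85  79  85  90  98  97  99  99 101 108  |  180 177 178 178 178 180 172 163  99  86  90  92  93  90 104  80  76  82  85  95  93  94  92  96 119
184 189 189 104  66  51  20  25  31  32  28  31  31  85  97 112  79  84  87  95 101  99  98  98 112 106  |  178 178 178 178 180 178 178 177 168 141  92  93  93  93 109  75  79  82  87  89  92  91  91 104 134
185 189 191  92  67  88  87  25  22  20  23  25  29  97 101 108  78  85  90 101  98  99  99 100 116  98  |  178 179 179 178 178 178 180 177 180 174 163 105  92  96 100  74  81  83  92  93  93  92  93 113 149
186 189 180  72  67  85 161  27  25  26  26  36  56 149 109  85  83  89  85  98 101  98  99 101 119  82  |  176 179 178 178 177 178 1
[... 5483 characters left out ...]
213 118 118 118 116 119 119 118 119 122 132 171 189 188 189 191 190 182 167  78 189 191 188 189 189 187  |  112 110 113 113 112 112 111 113 114 128 165 180 178 177 178 180 169 156  73 179 179 177 178 176 177
214 120 120 121 120 119 118 121 117 119 117 132 153 187 189 189 188 189 188 175 190 189 191 189 188 186  |  112 111 110 111 110 111 114 111 110 113 122 143 178 179 177 177 178 177 166 178 178 177 177 179 178
215 118 118 117 118 118 118 119 117 117 118 119 123 139 177 188 189 189 188 190 190 189 189 189 189 181  |  112 112 112 111 112 111 112 111 110 112 112 116 130 169 177 179 179 179 179 180 178 178 179 178 172
[[176.9 197.8]
 [177.9 201.3]]
[[188.8 202.9]
 [177.6 197.7]
 [166.9 194.1]]
```

The key pixels below row 197 haven't changed since the start, and the dark tip ends at about the TCP's projection. So the tip is a few mm above the key, and I'll continue down.

```bash
python3 -m crank '[[[0,0,-0.001,0,0,0],[0,0,-0.001,0,0,0],[0,0,-0.001,0,0,0],[0,0,-0.001,0,0,0],[0,0,-0.001,0,0,0],[0,0,0,0,0,0],[0,0,0,0,0,0],[0,0,0,0,0,0],[0,0,0,0,0,0],[0,0,0,0,0,0]]]'; python3 key.py
```

```text
t: 28.05
position: [0.6491, -0.1403, 0.138]
tool_rot: [[0.159, -0.987, 0.001], [-0.987, -0.159, -0.002], [0.002, -0.001, -1.0]]
force: [0.1, 0.2, 0.2]
grip_width: -0.001
key touch d(mm) [ 0.6 -0.4 18. ] rot [0.09 0.07 0.03] 0.1
  q [  5.  23.  -7.   0. -60.   4.] F [0.1 0.2 0.2] grip -0.001 t 28.05
```

```bash
python3 -c "
from h import *
from bench import *
im=camera('scene')['img'];n=np.load('n.npy')
g=cv2.cvtColor(im,cv2.COLOR_RGB2GRAY);o=cv2.cvtColor(n,cv2.COLOR_RGB2GRAY)
for r in range(182,208): print(r,' '.join('%3d'%v for v in g[r,156:190]),)
s=get_state();p=s['position'];print(proj('scene',[p,p-[0,0,.017]]).round(1),s['grip_width'])
print('diff bottom rows',[(r,int((abs(g[r,150:210].astype(int)-o[r,150:210])>15).sum())) for r in range(190,210)])
cv2.imwrite('pics/now.png',im[:,:,::-1])
"
```

```text
182 190 190 175  94  31  46  52  47  33  33  33  32  32  29  33  29  23  23  28  35  29  19  22  38  70  92  95  99 100 116 111  80  78  81
183 188 189 187 163  61  57  63  49  30  31  34  29  33  32  33  30  27  24  33  27  28  23  32  40  74  98  99  98 112 111  89  78  83  84
184 189 189 188 186 160  65  66  56  29  34  29  34  31  32  30  32  28  21  25  29  32  35  26  36  65  99  98 104 113  94  79  80  85  85
185 190 190 189 184 152  65  67  65  48  39  57  28  24  26  28  27  25  25  27  29  30  24  30  35  63  98 102 114 108  72  80  82  86  88
186 189 190 189 178 126  67  66  65  77 133 158  23  23  21  22  22  24  20  27  28  31  23  31  61 119 116 110 110  83  77  83  84  87  88
187 188 188 184 153  78  67  67  67  83 143 175  87  25  29  29  27  22  23  25  29  31  32  52  96 180 179 174 149  98  81  84  85  87  81
188 190 182 148  95  68  67  67  65  68  91 118  61  29  31  32  31  29  24  22  27  28  53 101 103 146 190 189 182 179 171 145 107  87  80
189 147  88  70  54  68  65  65  67  67  72  62  38  31  27  32  30  32  29  21  31  32  37  81 120 132 190 189 190 189 
[... 2112 characters left out ...]
 97  99
205 189 190 189 189 189 189 190 187 188 182 166 132 124  52  23  28  34  41  55  63  63  64  76  95  86  52  70  96  98  95  98  99  99  96
206 178 187 188 188 191 189 189 190 189 187 188 181 181 167 133 125  53  22  29  34  43  56  64  84  62  49  97  96  98  98  98  99 101  98
207 129 138 154 178 188 188 190 189 187 189 190 187 190 188 182 181 166 122  54  52  20  31  35  37  31  52  88  97  98 101  99  99 100  99
[[177.2 198.9]
 [178.2 202.3]] -0.003282247513649726
diff bottom rows [(190, 12), (191, 8), (192, 4), (193, 6), (194, 5), (195, 10), (196, 2), (197, 7), (198, 3), (199, 0), (200, 0), (201, 0), (202, 0), (203, 0), (204, 0), (205, 0), (206, 0), (207, 0), (208, 0), (209, 0)]
```

```bash
python3 -m crank '[[[0,0,-0.001,0,0,0],[0,0,-0.001,0,0,0],[0,0,-0.001,0,0,0],[0,0,-0.001,0,0,0],[0,0,0,0,0,0],[0,0,0,0,0,0],[0,0,0,0,0,0],[0,0,0,0,0,0],[0,0,0,0,0,0],[0,0,0,0,0,0]]]'; python3 key.py
```

```text
t: 29.35
position: [0.6491, -0.1403, 0.134]
tool_rot: [[0.16, -0.987, 0.001], [-0.987, -0.16, -0.002], [0.002, -0.001, -1.0]]
force: [-0.3, -0.6, 0.9]
grip_width: -0.001
key touch d(mm) [ 0.6 -0.4 22. ] rot [0.09 0.07 0.03] 0.1
  q [  5.  23.  -7.   0. -60.   4.] F [-0.3 -0.6  0.9] grip -0.001 t 29.35
```

```bash
python3 -c "
from h import *
p=np.array([.5146,-.0205,.2817]);Rt=np.array([[-0.987,-0.139,0.079],[-0.16,0.854,-0.495],[0.001,-0.501,-0.866]])
for d in(-.02,0,.017,.03):
  a=proj('scene',[p+Rt[:,2]*d+Rt[:,1]*s*.014 for s in(-1,1)]);print(d,((a-[130,100])*3+[399,0]).round().tolist())
from bench import *
s=get_state();p=s['position'];Rt=s['tool_rot']
for d in(-.03,-.017,0,.017):print(d,proj('scene',[p+Rt[:,2]*d+Rt[:,0]*a+Rt[:,1]*b for a,b in((-.011,0),(.011,0),(0,.01),(0,-.01))]).round().tolist())
for q in('key_gentle','key_off','key_full'):print(q,[(d['bbox'],d['confidence']) for d in spot_in('scene',q)])
"
```

```text
-0.02 [[711.0, 133.0], [738.0, 152.0]]
0 [[703.0, 143.0], [729.0, 162.0]]
0.017 [[695.0, 152.0], [721.0, 170.0]]
0.03 [[690.0, 158.0], [715.0, 176.0]]
-0.03 [[179.0, 195.0], [172.0, 192.0], [177.0, 191.0], [174.0, 196.0]]
-0.017 [[180.0, 197.0], [173.0, 195.0], [178.0, 193.0], [175.0, 199.0]]
0 [[181.0, 201.0], [174.0, 198.0], [179.0, 197.0], [176.0, 202.0]]
0.017 [[182.0, 204.0], [175.0, 202.0], [180.0, 201.0], [177.0, 206.0]]
key_gentle [([198.1, 151.1, 233.0, 194.7], 0.49)]
key_off [([183.4, 198.5, 197.3, 209.4], 0.64)]
key_full [([161.5, 196.3, 169.2, 204.3], 0.42)]
```

Checking against picture H, the real fingertips sit about 18 mm behind the reported TCP, so contact should come at TCP z ≈ 0.121. I'll lower to just above that.

```bash
python3 -m crank '[[[0,0,-0.002,0,0,0],[0,0,-0.002,0,0,0],[0,0,-0.002,0,0,0],[0,0,-0.001,0,0,0],[0,0,-0.001,0,0,0],[0,0,-0.001,0,0,0],[0,0,0,0,0,0],[0,0,0,0,0,0],[0,0,0,0,0,0],[0,0,0,0,0,0]]]'; python3 key.py
```

```text
t: 30.75
position: [0.649, -0.1403, 0.1263]
tool_rot: [[0.16, -0.987, 0.002], [-0.987, -0.16, -0.002], [0.002, -0.002, -1.0]]
force: [-4.1, 1.2, 7.9]
grip_width: 0.001
key touch d(mm) [ 0.7 -0.4 29.7] rot [0.1  0.11 0.01] 0.1
  q [  5.  23.  -8.   0. -59.   4.] F [-4.1  1.2  7.9] grip 0.001 t 30.75
```

```bash
python3 -m crank '[[[0,0,-0.001,0,0,0],[0,0,-0.001,0,0,0],[0,0,-0.001,0,0,0],[0,0,-0.001,0,0,0],[0,0,-0.001,0,0,0],[0,0,0,0,0,0],[0,0,0,0,0,0],[0,0,0,0,0,0],[0,0,0,0,0,0],[0,0,0,0,0,0]]]'; python3 key.py
```

```text
t: 32.0
position: [0.649, -0.1402, 0.1199]
tool_rot: [[0.159, -0.987, 0.001], [-0.987, -0.159, -0.001], [0.002, -0.001, -1.0]]
force: [1.0, -0.7, 0.8]
grip_width: 0.002
key touch d(mm) [ 0.7 -0.4 36.1] rot [0.09 0.07 0.03] 0.1
  q [  5.  24.  -8.   0. -58.   4.] F [ 1.  -0.7  0.8] grip 0.002 t 32.0
```

```bash
python3 -c "
from h import *
from bench import *
im=camera('scene')['img'];n=cv2.imread('pics/scene0.png')[:,:,::-1]
g=cv2.cvtColor(im,cv2.COLOR_RGB2GRAY);o=cv2.cvtColor(n,cv2.COLOR_RGB2GRAY)
for r in range(190,212): print(r,' '.join('%3d'%v for v in g[r,156:200]));
print('OLD off')
for r in range(196,212): print(r,' '.join('%3d'%v for v in o[r,156:200]))
"
```

```text
190 189 188 189 189 185 152  73  66  64  63  72  83  20  24  21  18  24  23  23  22  29  32  25  28  72 151 190 191 189 190 189 191 188 185 179 173 151 113  98  99 100 100 105 117
191 188 190 191 189 179 127  67  65  66  65  74  90  50  25  31  30  26  26  23  19  28  29  29  46  98 184 190 189 188 190 187 190 189 190 191 188 184 178 173 150 115 104 115 111
192 189 190 190 184 151  76  66  65  66  65  68  82  83  26  29  30  31  30  24  19  27  31  55 105 120 146 189 190 189 188 191 189 190 189 189 189 189 189 187 184 179 173 157 119
193 189 179 123  89  71  63  68  65  65  67  67  67  58  32  32  30  28  32  29  23  31  29  38  75 123 111 164 190 190 191 188 188 189 189 189 190 188 189 191 188 189 190 184 181
194 184 145  52  36  46  68  67  64  62  58  58  69  77  41  31  31  31  36  29  25  30  37  57  80 103  80  78 102 116 163 189 190 190 190 190 190 189 188 191 189 189 190 190 190
195 179 108  34  39  62  70  69  64  48  36  34  43  52  37  30  27  29  32  29  29  27  49  85  78  80  82  87  68  50  76 112 155 167 169 189 191 189 189 188 190 190 189 189 191
196 178  95  24  39 
[... 5047 characters left out ...]
 129 144 168 177 176 177 177 177 177 178 178 179 176 171 165 157 115  52  50  16  19  31  41  60  73  84  89  92  92  95 100  99  44  18  22  62 140 177 178 178
209 114 112 110 113 111 115 122 130 143 167 178 178 177 177 177 178 178 178 179 178 170 166 159 114  45  15  22  31  36  45  60  74  87  94 103  72  21  21  28  94 173 179 179 179
210 111 113 111 111 110 110 111 112 118 123 129 144 167 178 179 179 179 177 177 180 178 178 176 172 164 156 113  47  18  24  29  39  48  60  62  44  18  18  62 141 179 178 178 176
211 110 112 112 111 112 110 111 112 111 111 110 116 124 139 144 169 179 177 179 178 178 178 177 178 178 176 170 164 157 112  47  19  23  26  27  20  21  45 112 174 178 179 178 178
```

The off key's top rose from about row 196 to row 195 with its side wall now visible. The middle key's face dropped and the full key is unchanged. Retracting to check that it stays latched.

```bash
python3 -m crank '[[[0,0,0.004,0,0,0],[0,0,0.008,0,0,0],[0,0,0.015,0,0,0],[0,0,0.025,0,0,0],[0,0,0.03,0,0,0],[0,0,0.03,0,0,0],[0,0,0.03,0,0,0],[0,0.03,0.03,0,0,0],[0,0.03,0.02,0,0,0],[0,0,0,0,0,0]]]'
python3 -m crank '[[[0,0.05,0,0,0,0],[0,0.05,0,0,0,0],[0,0.05,0,0,0,0],[0,0.05,0,0,0,0],[0,0.05,0,0,0,0],[0,0.05,0,0,0,0],[0,0,0,0,0,0],[0,0,0,0,0,0],[0,0,0,0,0,0],[0,0,0,0,0,0]]]'
python3 -c "
from h import *
from bench import *
T=camera('top')['img'];im=camera('scene')['img'];n=cv2.imread('pics/scene0.png')[:,:,::-1];t0=cv2.imread('pics/top0.png')[:,:,::-1]
g=cv2.cvtColor(im,cv2.COLOR_RGB2GRAY);o=cv2.cvtColor(n,cv2.COLOR_RGB2GRAY)
for r in range(186,210): print(r,' '.join('%3d'%v for v in g[r,156:200:2]),'|',' '.join('%3d'%v for v in o[r,156:200:2]));
f=np.load('q.npy')[0]
for nm,a,b in(('scene',im,n),('top',T,t0)):
  g=lambda z:cv2.cvtColor(z,cv2.COLOR_RGB2GRAY).astype(int)-np.median(cv2.cvtColor(z,cv2.COLOR_RGB2GRAY))
  D=(abs(g(a)-g(b))>25).astype('uint8');k,l,st,_=cv2.connectedComponentsWithStats(D)
  print(nm,[s.tolist() for s in st[1:] if s[4]>15])
qs=W(f,[slotP(-.05,-.002,.06,.08),slotP(-.05,-.002,-.06,.08)])
print('expected home top edge top-cam',proj('top',qs).round(1).tolist());print([d['bbox'] for d in spot_in('top','board_centre')],[d['bbox'] for d in spot_in('top','board_a')])
for q in ('mug_a','sugar_jar','kettle'): print(q,[d['bbox'] for d in spot_in('top',q)][:2])
"
```

```text
t: 33.3
position: [0.6499, -0.0787, 0.3156]
tool_rot: [[0.162, -0.987, 0.006], [-0.987, -0.162, -0.001], [0.002, -0.006, -1.0]]
force: [-0.7, -1.3, 0.3]
grip_width: 0.004
t: 34.55
position: [0.6493, 0.2186, 0.3124]
tool_rot: [[0.158, -0.987, 0.002], [-0.987, -0.158, -0.001], [0.002, -0.001, -1.0]]
force: [0.5, 0.6, 0.6]
grip_width: 0.003
186 187 189 187 187 187 188 185 187 189 186 186 176 148 108  84  81  86  82  98  97  98  97 | 176 179 178 178 177 178 178 178 177 180 176 166 143 103  80  75  80  81  92  91  93  92
187 185 187 187 188 162 188 186 187 187 185 188 187 183 171  97  82  84  89  97  97  98  97 | 178 177 177 179 154 180 178 178 178 180 177 178 175 164  92  77  81  85  94  90  94  91
188 187 187 185 181  72 134 166 187 187 186 186 187 186 186 176 144  86  98  97  97  98  96 | 177 178 177 172  71 127 160 178 179 179 179 178 179 177 164 136  83  92  92  94  93  93
189 186 188 187 171  38 101 116 135 185 186 187 188 187 187 186 182 169 113  97  96  96  99 | 177 177 178 165  30  92 113 129 178 178 178 177 178 178 177 173 161 107  91  92  93  94
190 187 185 188 140  57  95  98 
[... 4104 characters left out ...]
, 420, 57940], [102, 90, 10, 9, 39], [237, 126, 6, 13, 33], [186, 156, 58, 35, 942], [358, 162, 14, 49, 224], [179, 165, 11, 8, 32], [369, 164, 14, 46, 252], [287, 327, 273, 93, 15751], [168, 344, 7, 7, 18], [376, 391, 20, 22, 157], [332, 396, 47, 24, 415], [328, 400, 7, 6, 22]]
expected home top edge top-cam [[359.8, 162.6], [369.7, 210.6]]
[[359.9, 162.5, 384.0, 211.0], [72.6, 253.1, 105.9, 292.2], [215.6, 237.1, 232.5, 263.9], [400.6, 153.4, 419.1, 201.1]] [[380.8, 161.1, 402.7, 206.2], [361.7, 160.3, 384.1, 209.6]]
mug_a [[431.7, 226.9, 476.0, 251.8], [210.4, 117.0, 235.7, 145.9]]
sugar_jar [[307.2, 212.5, 335.3, 236.5], [365.8, 133.4, 380.4, 154.4]]
kettle [[147.4, 151.7, 165.4, 171.6]]
```

```bash
python3 -c "
from bench import *
s=get_state();print(s['t'],s['force'].round(1));print(sign_off())"
```

```text
34.9 [ 0.3  0.2 -1.1]
the job is handed in; nothing more can be done
None
```

The wooden board is fully home in the dryer's empty front slot, the gentle key is latched down and the off key has popped up. I handed the job in at 34.9 s with the arm touching nothing.

**Board:** I pushed it short edge first until the stop took 29 N with no further movement. The reported TCP was then 57.4 mm out from the mouth, against 56.7 mm expected. After I let go, its top edge was within about 1 pixel of the predicted home position in the top camera.

**Keys:** After the arm withdrew, the scene picture's pixels showed the middle key staying down, the off key raised and the full-power key unchanged. I had used all 12 views by then, so this check was on numbers rather than by eye.

**Bystanders:** Comparing start and end pictures showed no change at the two other boards or at the mug and sugar jar near the dryer. The kettle and the mug on the shelf were partly hidden by the arm in the top camera, so they were not fully checked.

**What disagreed:** The fingertips appeared about 18 mm behind the reported TCP, not 17 mm ahead as described. The board was therefore probably held by only about its top 5 mm. I also found the key by lowering in small steps until the force rose to about 8 N.

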